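# Load the vacuum packer and set it going

## Robot

A 6-joint arm with a two-finger parallel gripper is mounted at the origin on the work surface. World frame = base frame: x ahead of the robot, y to its left, z up, the work surface at z = 0. Lengths are in m, angles in rad, forces in N, time in s.
With the tool pointing down it reaches from about 0.225 to 0.875 m from the base axis. Payload 3.4 kg.
Tool frame: the origin (TCP) lies between the finger pads; the fingertips stand 14 mm ahead of it and the grasp point (between the pads) lies 5 mm behind it; z points along the fingers, y is the direction in which the jaws open and shut (so a half turn about z gives the same grasp; the last joint's range is limited). The gripper opens to 85 mm and grips with 20 to 120 N. Pads are 22 mm wide; open, the fingers measure 114 mm over their backs; the gripper's body (76 mm by 85 mm) begins 54 mm behind the grasp point. The pads swing forward as they close: fully open they stand 13 mm farther back than shut.
Start: joints at [-1.263, 0.276, 1.505, -0, 1.361, -0.121], TCP at [0.239, -0.523, 0.211] pointing down, gripper open.
Joint ranges: [-2.89, 2.89], [-0.75, 2.08], [0.22, 2.7], [-1.18, 4.32], [0.11, 2.71], [-2.7, 2.7]. Speed limits (rad/s): [2.57, 2.57, 3.14, 3.14, 3.14, 3.14].

## Interface

Orientations are given as a unit quaternion [w, x, y, z].
In Python, from rig import manip, get_image, job gives the robot as it stands. The module is installed in compiled form; this text tells all that it offers.
- The arm moves only by the tool step_arm, never from a script. Its argument "moves" is one flat list of numbers, 5 for each row, row after row: the shift along the tool's x, y, z as a fraction of full scale, then the turn about the tool's z as a fraction of full scale, then the gripper's target within -1 to 1 (shut at 1, half-way at 0, fully open at -1). In form: [dx, dy, dz, twist, hand, dx, dy, dz, twist, hand, ...]. A call has 1 to 5 rows; each row is the pose to reach, as a shift and turn from the pose commanded when the call began, along the tool's axes at that moment, turning the shorter way round; what a row does not reach only later rows make up. Full scale, the value 1, is 500 mm for a shift and pi rad for a turn. A row lasts 1/10 s, in which the tool goes at most 50 mm and 8.59 degrees, less where a joint would pass 70% of its speed; a pose out of reach is approached as far as the arm can. A call with a number of a shift or a turn outside -1 to 1 is refused whole. A call with a gripper value outside its range is refused whole. The fingers move at their own pace and stop on an object; "force" is the grip in N (left out, the last holds). Time passes only in rows, so rows that repeat a pose let the fingers close. It gives the time, the measured TCP pose, the force and the opening at its end, in the units of the state.
- manip.get_state(): the state, without advancing time (a new reading comes with each control period).
- get_image(name): name is "side" or "top"; returns a dict with "frame" (480x640x3 uint8, blue, green, red), "fx", "fy", "cx", "cy" (pixels), "rvec" (rotation vector, rad) and "tvec" (3), from world to camera coordinates, as OpenCV has them. Camera axes: x right, y down, z forward; pixel columns grow to the right and rows downward; lengths in m; the calibration is good to about 2 mm. A picture is of the moment at which its call begins. There is no depth.
- job.sign_off(): hands the job in, once; it reports no verdict.
The state is a dict: "clock": time; "qpos": joint angles; "qd": joint speeds; "effort": joint torques, N m; "position": TCP position; "ee_rot": TCP orientation; "contact_force": force on the tool from outside, world axes, zero at the start; "moment": the same for the moment, N m; "width": finger opening in m.
Only numpy, scipy, OpenCV 4.12 (cv2) and the standard library are available. Lean on these libraries where they do the work, as an engineer would, in place of code of your own. Each camera call takes 0.05 s, during which the arm holds its last target. There are 200 camera calls.

## Task

Stand the slim metal-capped jar upright in the open chamber of the vacuum packer and let go of it, then bring the clear lid over and press its free edge down until the catch clicks. Then turn the vacuum wheel until the pointer on its far rim stands on the long mark of the scale, let go of the wheel, and last push the start button all the way in. Set the jar down rather than dropping it, and leave the other goods where they are.

Things in the scene. Friction and masses are not known exactly. Their poses are not given: they have to be found in the camera images.
- packer: Bench vacuum packer, fixed, a steel box 210 mm deep (x), 380 mm long (y). Origin: under its centre, on the table; all offsets are in this frame. Its front (+x, with gauge) faces away from the robot. Left half (+y): chamber, rim 120 mm high. Right half: control deck 100 mm high with, at (x,y) mm, the wheel (-30,-115), button (76,-75) and catch housing (x -35..35, y -45..-23, top at 130 mm).
- chamber (a point): Centre of the chamber's floor, 90 mm left (+y) of the packer's origin, 15 mm above the table; axes as the packer's. The chamber is open on top, 160 x 160 mm inside, its rim 105 mm above this floor.
- slim_jar: The jar to be packed: clear jar of beans with a knurled aluminium screw cap, the only slim one (62 mm diameter) near the packer; 98 mm tall, about 0.28 kg, cap the top 18 mm at the same diameter. Origin: centre of its underside. It stands upright on the table. The wide jars have clear lids.
- lid (a joint): Hinge angle (rad) of the packer's clear lid: 0 shut and latched, about 1.6 standing open. Plate 200 mm (along x) x 190 x 10 mm, 0.35 kg, hinged at the packer's left end. Hinge friction (0.42 N m) keeps it wherever it is left; up to 6 N at the edge swings it. At 0.07 rad a tongue under its free edge meets the sprung catch; 8 to 13 N down near the edge pushes it past; it snaps to 0 and stays.
- lid_hinge (a point): Middle of the lid's hinge line, which runs along the packer's x; 185 mm left (+y) of the packer's origin, 128 mm above the table. The lid's mid-plane passes through it.
- lid_edge (a point): Where to press: outer face of the steel thumb plate (60 x 46 mm) in the middle of the lid's free edge, 182 mm from the hinge line, 8 mm off the lid's mid-plane on its outer side. That side is on top when shut (this point then 136 mm above the table) and faces left, away from the chamber, when open; the bare plate's outer face is 5 mm off the mid-plane. Moves with the lid.
- vac_wheel (a joint): Turn of the vacuum wheel (rad), growing clockwise from above, 0 to 2.9. Black fluted wheel, 62 mm diameter, 35 mm tall, upright axis, underside 10 mm above the deck; 0.1 N m of friction, stays where left. At 0 its pointer would show to the packer's left (+y), at 1.57 straight to its front (+x). Short marks on the deck every 0.3 rad from 0.3 to 2.7; the one long, wide mark is at 1.8.
- wheel_grip (a point): On the wheel's axis, at mid-height for gripping across the wheel from above: 30 mm above the deck, 15 mm below the wheel's top.
- pointer_tip (a point): Outer end of the bright pointer tab on the wheel's rim, 46 mm from the axis, 16 mm above the deck; the tab is 5 mm wide, 8 mm tall and stands 15 mm out from the rim at its foot. Turns with the wheel.
- set_mark (a point): On the long mark, 4 mm outward of its inner end (mark 24 mm long, 6 mm wide; the others are 8 x 2.5 mm), painted on the deck, 50 mm from the wheel's axis.
- start (a joint): Travel of the start button (m): 0 out, 0.006 fully in; springs back. 5 N pushes it fully in, straight down.
- start_top (a point): Centre of the top of the black start button, 32 mm across in a steel collar of 48 mm, on the deck beyond the wheel; 23 mm above the deck when out.
- wide_jar_a: Bystander: wide clear jar of nuts with a clear lid, 84 mm diameter, 95 mm tall. Origin under its centre.
- wide_jar_b: Bystander: wide clear jar of crisps with a clear lid, 84 mm diameter, 95 mm tall. Origin under its centre.
- red_jar: Bystander: big jar of nuts with a red screw cap, 110 mm diameter, 150 mm tall. Origin under its centre.
- dark_jar: Bystander: wide clear jar of raisins with a clear lid, 84 mm diameter, 95 mm tall. Origin under its centre.
- scoop: Bystander: steel hand scoop lying on the table, 200 mm long, 34 mm tall. Origin at the root of its handle, on the table.
- label_roll: Bystander: roll of blank labels, 90 mm diameter, 60 mm tall. Origin under its centre.
- carton: Bystander: cardboard carton 90 x 160 x 55 mm. Origin under its centre.

How it is judged:
By the outcome, as a careful person would: the job done as asked, in the order asked, and still so for the second after the job is handed in, with the robot touching nothing.
It also fails if it takes over 72 s, if anything falls off the work surface, if the arm or the gripper's body presses on something with over 40 N, if the wrist force passes 120 N, or if a joint passes its speed limit or range.

## Working session

There is one attempt and no reset: what is moved stays moved. The work goes in short steps, Python scripts to look and compute and a tool call to move; the robot and the scene stay as the last step left them, time stands still between calls to the robot, and variables do not carry over. Pictures are saved under pics/ and viewed, about 8 in all and at most 12, crops included, and the job is handed in when it is done.

Besides the shell and the picture viewer there is one more tool, called after ">>>" as name(argument=value, ...) on one line, values as JSON. step_arm: Moves the arm, as the interface text tells. Its arguments: {"type":"object","properties":{"moves":{"type":"array","items":{"type":"number","minimum":-1,"maximum":1}},"force":{"type":"number"}},"required":["moves"]}

```bash
mkdir -p pics
cat > h.py <<'E'
import numpy as np, cv2
from rig import manip, get_image, job
def cam(n):
    im=get_image(n); K=np.array([[im['fx'],0,im['cx']],[0,im['fy'],im['cy']],[0,0,1.]])
    R=cv2.Rodrigues(np.array(im['rvec'],float))[0]; t=np.array(im['tvec'],float).ravel()
    return im['frame'],K,R,t
def ray(c,uv,z):
    _,K,R,t=c; o=-R.T@t; d=R.T@np.linalg.inv(K)@[uv[0],uv[1],1]
    return o+d*(z-o[2])/d[2]
def proj(c,p):
    _,K,R,t=c; q=K@(R@np.array(p,float)+t); return q[:2]/q[2]
E
python3 - <<'E'
from h import *
for n in('side','top'):
    c=cam(n); cv2.imwrite(f'pics/{n}0.png',c[0]); print(n,-c[2].T@c[3],c[2].round(2).tolist(),c[1][0,0])
    np.savez(f'{n}.npz',K=c[1],R=c[2],t=c[3])
print(manip.get_state())
E
```

```text
side [1.04657283 0.48495657 0.79264837] [[-0.68, 0.74, -0.02], [0.52, 0.46, -0.72], [-0.52, -0.5, -0.7]] 435.9676867414526
top [0.37571282 0.01190953 1.79904066] [[0.02, -1.0, -0.0], [-0.99, -0.02, -0.11], [0.11, 0.01, -0.99]] 579.1676630250861
{'clock': 0.1, 'qpos': array([-1.26299661e+00,  2.76542549e-01,  1.50599307e+00, -1.38040378e-05,
        1.36074517e+00, -1.21033443e-01]), 'qd': array([-0.00051712, -0.00138639, -0.00486669, -0.00088079,  0.00037668,
       -0.00149265]), 'effort': array([ 1.34172147e-03, -4.17698157e+01, -2.46406406e+01, -2.34801910e-04,
        5.79634972e-03, -2.75455285e-06]), 'position': array([ 0.23890691, -0.52245436,  0.21032547]), 'ee_rot': array([-8.39758896e-04,  9.77100044e-01,  2.12778739e-01, -8.54266981e-05]), 'contact_force': array([-0.19057162,  0.05696262, -0.43124474]), 'moment': array([0.00883162, 0.02118163, 0.02424872]), 'width': 0.08534631747014088}
```

View pics/top0.png

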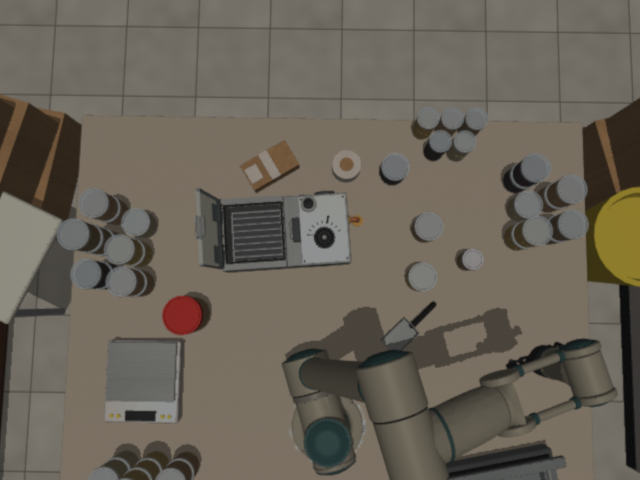

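View pics/side0.png

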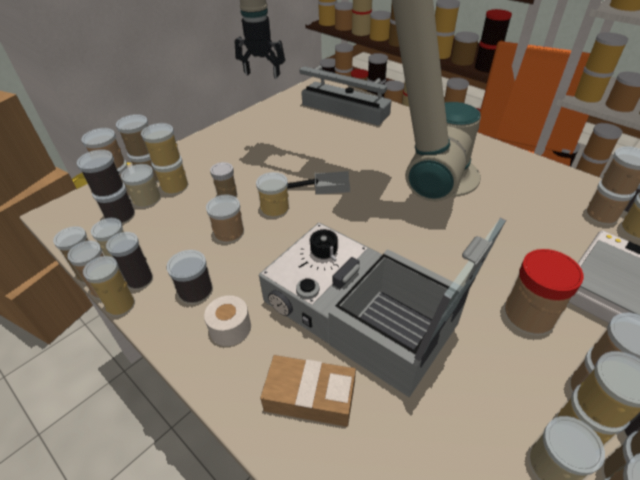

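The top view shows the packer at about (272,232), the lid open at its left (210,230), the slim jar at (472,259), the wheel at (325,237) and the button at (309,203). The side view shows the slim jar at (223,178) and the wheel at (323,243). I'll zoom in next.

Run:
```python
import cv2,numpy as np
a=cv2.imread('pics/top0.png'); b=cv2.imread('pics/side0.png')
A=cv2.resize(a[180:285,190:365],None,fx=4.5,fy=4.5,interpolation=cv2.INTER_CUBIC)[:, :790]
B=cv2.resize(a[240:280,450:495],(140,124),interpolation=cv2.INTER_CUBIC)
C=cv2.resize(b[155:200,200:250],(140,126),interpolation=cv2.INTER_CUBIC)
o=np.zeros((600,800,3),np.uint8); o[:472,:A.shape[1]]=A[:472]; o[474:598,:140]=B; o[474:600,150:290]=C
cv2.imwrite('pics/z1.png',o)
```

```text
(no output)
```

View pics/z1.png

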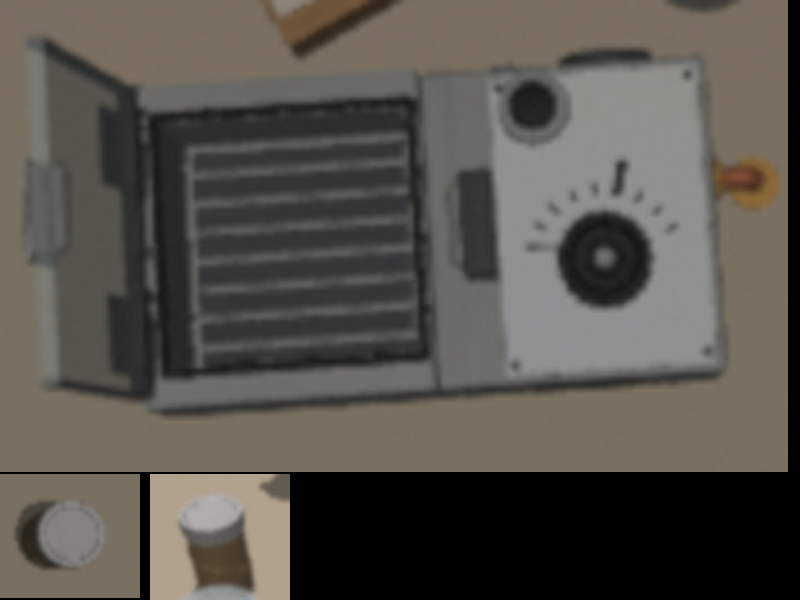

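The crop shows these features clearly, with the pointer near the left of the scale (about 0.3 rad) and the long mark at crop position (620,178). I'll turn these into poses now.

```bash
cat >> h.py <<'E'
def yaw():
    q=np.array(manip.get_state()['ee_rot']); return 2*np.arctan2(q[2],q[1])   # angle of tool x
def go(p,y=None):
    """fractions dx dy dz twist to take TCP to p with tool-x angle y"""
    s=manip.get_state(); a=yaw(); d=np.array(p)-s['position']
    ex=np.array([np.cos(a),np.sin(a)]); ey=np.array([np.sin(a),-np.cos(a)])
    tw=0 if y is None else -((y-a+np.pi/2)%np.pi-np.pi/2)/np.pi
    return np.round([d[:2]@ex/.5,d[:2]@ey/.5,-d[2]/.5,tw],4)
def ld(n):
    f=np.load(n+'.npz'); return None,f['K'],f['R'],f['t']
E
python3 - <<'E'
from h import *
c=ld('top'); s=ld('side')
f=lambda x,y,z: ray(c,(190+x/4.5,180+y/4.5),z)
w=f(605,258,.145); b=f(533,106,.123)
d=(b-w)[:2]; yw=np.arctan2(d[1],d[0])-np.arctan2(40,106); print('w',w,'b',b,'len',np.hypot(*d),'yaw wb',yw)
sc=[f(*p,.1) for p in((497,88),(687,75),(707,352),(515,366))]
for i,j in((1,0),(2,3)): e=(sc[j]-sc[i])[:2]; print('screws y-dir yaw',np.arctan2(e[1],e[0])-np.pi/2)
ch=np.array([f(*p,.12) for p in((152,115),(412,100),(427,357),(162,376))]); print('ch',ch.mean(0),np.linalg.norm(np.diff(ch,axis=0),axis=1))
for i,j in((1,0),(2,3)): e=(ch[j]-ch[i])[:2]; print('yaw',np.arctan2(e[1],e[0])-np.pi/2)
m=f(620,178,.1); p=f(537,247,.11)
for y in (yw,yw+.02):
  R=np.array([[np.cos(y),-np.sin(y)],[np.sin(y),np.cos(y)]])
  print('org from w',w[:2]-R@[-.03,-.115],'b',b[:2]-R@[.076,-.075],'ch',ch.mean(0)[:2]-R@[0,.09])
  for q in(m,p):
    v=R.T@(q-w)[:2]; print('ang',np.arctan2(v[0],v[1]),np.hypot(*v))
print('jar',ray(c,(450+72/3.11,240+59/3.1),.098), ray(s,(200+62/2.8,155+38/2.8),.098))
for n,uv in dict(wa=(429,227),wb=(422,277),dk=(395,167)).items(): print(n,ray(c,uv,.095))
E
```

```text
w [0.55576682 0.01736912 0.145     ] b [0.65693806 0.0659241  0.123     ] len 0.11221945838486042 yaw wb 0.08662522841662401
screws y-dir yaw 0.08501669781881582
screws y-dir yaw 0.08910346560168891
ch [0.56934946 0.22320558 0.12      ] [0.16985293 0.16835156 0.17139961]
yaw 0.07418063078257298
yaw 0.08791246368978056
org from w [0.57570489 0.13453342] b [0.57473427 0.13406759] ch [0.57713599 0.13354304]
ang 1.8090289125161605 0.05866742736114903
ang 0.3139947838947311 0.04575820727690582
org from w [0.57335777 0.13490872] b [0.57338793 0.13241   ] ch [0.57892756 0.13371669]
ang 1.8290289125161605 0.05866742736114903
ang 0.33399478389473114 0.04575820727690582
jar [ 0.50373923 -0.42062478  0.098     ] [ 0.50319524 -0.41587559  0.098     ]
wa [ 0.59697923 -0.29175782  0.095     ]
wb [ 0.44866461 -0.27076887  0.095     ]
dk [ 0.7766373  -0.19048154  0.095     ]
```

Run:
```python
from h import *
c=ld('top'); a=cv2.imread('pics/top0.png')
g=cv2.cvtColor(a,cv2.COLOR_BGR2HSV)[240:280,450:495]
m=((g[...,1]<45)&(g[...,2]>105)).astype(np.uint8)
n,l,st,ce=cv2.connectedComponentsWithStats(m); i=1+st[1:,4].argmax(); print(st[i],ce[i]+[450,240],ray(c,ce[i]+[450,240],.098))
x,y,w,h=st[i][:4]; print(ray(c,(450+x+(w-1)/2,240+y+(h-1)/2),.098))
print(go([.5035,-.419,.2],1.2))
```

```text
[ 13   8  22  23 382] [473.21727749 258.64397906] [ 0.50488642 -0.42083185  0.098     ]
[ 0.50385086 -0.42165036  0.098     ]
[ 0.5673  0.0319  0.0207 -0.2455]
```

>>> step_arm(moves=[0.568, 0.034, 0.02, -0.245, -1, 0.568, 0.034, 0.02, -0.245, -1, 0.568, 0.034, 0.02, -0.245, -1, 0.568, 0.034, 0.02, -0.245, -1, 0.568, 0.034, 0.02, -0.245, -1])

```text
clock: 0.6
position: [0.4736, -0.4317, 0.2018]
ee_rot: [-0.0, 0.83, 0.558, -0.0]
contact_force: [0.1, -0.4, -0.7]
width: 0.0855
```

>>> step_arm(moves=[0, 0, 0, 0, -1])

```text
clock: 0.7
position: [0.4776, -0.4294, 0.201]
ee_rot: [-0.0, 0.829, 0.559, 0.002]
contact_force: [-1.0, 0.5, 0.8]
width: 0.0852
```

Run:
```python
from h import *
print(manip.get_state()['position'],yaw(),go([.504,-.420,.08],1.2))
```

```text
[ 0.47764516 -0.42944151  0.2009977 ] 1.186851846227444 [ 0.0373  0.0418  0.242  -0.0042]
```

>>> step_arm(moves=[0.037, 0.042, 0, -0.004, -1, 0.037, 0.042, 0.04, -0.004, -1, 0.037, 0.042, 0.12, -0.004, -1, 0.037, 0.042, 0.2, -0.004, -1, 0.037, 0.042, 0.258, -0.004, -1])

```text
clock: 1.2
position: [0.4969, -0.4228, 0.0704]
ee_rot: [-0.002, 0.828, 0.561, -0.001]
contact_force: [-0.4, 0.6, 0.3]
width: 0.0855
```

>>> step_arm(moves=[0, 0, 0, 0, -1, 0, 0, 0, 0, -1])

```text
clock: 1.4
position: [0.4982, -0.4241, 0.0733]
ee_rot: [-0.0, 0.828, 0.561, -0.0]
contact_force: [1.3, 0.2, 0.8]
width: 0.0855
```

Run:
```python
from h import *
print(manip.get_state()['position'],yaw())
c=cam('side'); cv2.imwrite('pics/s1.png',cv2.resize(c[0][100:260,140:340],(800,640))[:600])
```

```text
[ 0.49821423 -0.42411298  0.07333172] 1.1906101245578449
```

View pics/s1.png

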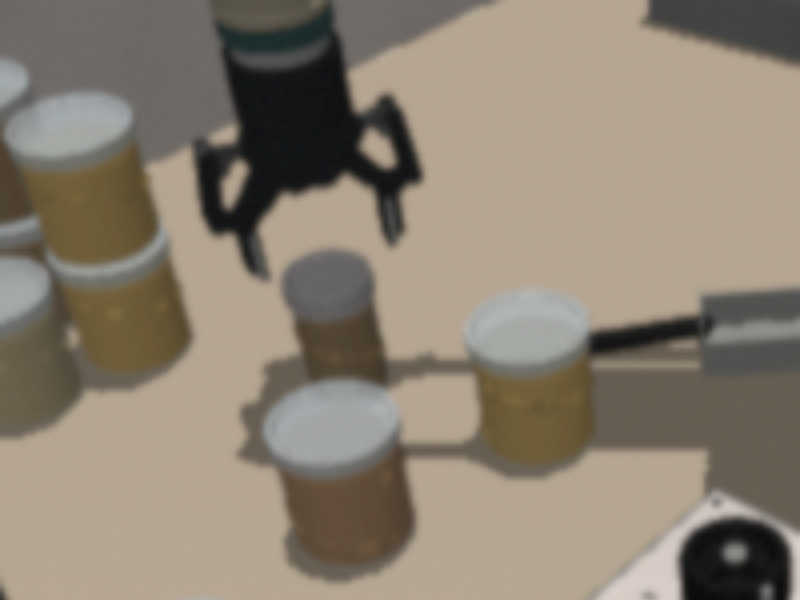

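The gripper's tips show at crop (260,270) and (390,235), apparently above and behind the cap at (328,285). I'll check that against a projection of the TCP.

Run:
```python
from h import *
s=manip.get_state(); print(s['clock'],s['position'],s['qpos'],s['width'])
c=cam('side'); t=cam('top'); p=s['position']; a=yaw(); ey=np.array([np.sin(a),-np.cos(a),0])
for k in(-1,1):
    q=p+k*.0427*ey-[0,0,.014]; q2=q+[0,0,.013]; print('tip',proj(c,q),proj(c,q2),'crop',(proj(c,q2)-[140,100])*4)
print('cap top',(proj(c,[.504,-.42,.098])-[140,100])*4,(proj(c,[.504,-.42,0])-[140,100])*4)
o=np.hstack([cv2.resize(c[0][130:230,170:270],(400,400)),cv2.resize(t[0][210:310,420:520],(400,400))])
cv2.imwrite('pics/s2.png',o)
```

```text
1.45 [ 0.49903373 -0.42485356  0.07468303] [-8.11274363e-01  4.88138838e-01  1.52142900e+00 -1.76947933e-04
  1.12983821e+00 -4.31110653e-01] 0.08557135650522035
tip [238.07896181 173.61619983] [237.36977984 169.87175675] crop [389.47911934 279.487027  ]
tip [209.07859579 181.72502203] [208.1397788  177.96278169] crop [272.55911522 311.85112677]
cap top [323.97020877 272.5447932 ] [348.43491037 383.65732895]
```

View pics/s2.png

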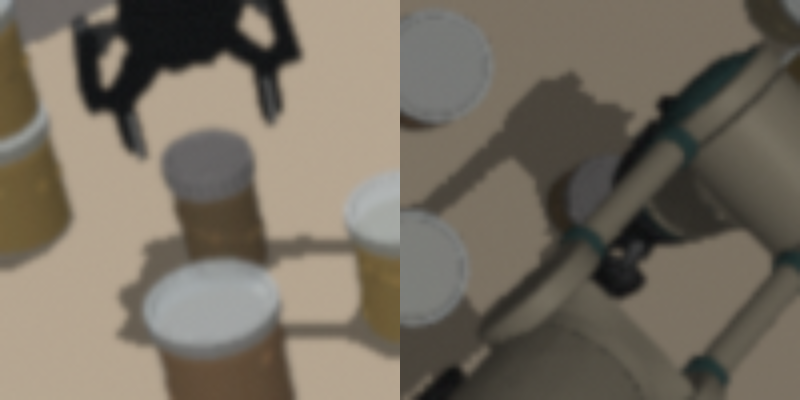

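Run:
```python
from h import *
def show(p,a,cs):
    ey=np.array([np.sin(a),-np.cos(a),0])
    for n in cs:
        c=ld(n)
        for dz in(-.001,.059):
            print(n,dz,[proj(c,np.array(p)+k*.05*ey+[0,0,dz]).round(1).tolist() for k in(-1,1)])
show([.2389,-.52245,.21033],.4289,('side','top'))
show([.499,-.42485,.0747],1.19,('side','top'))
a=cv2.imread('pics/side0.png')[0:100,200:320]; b=cv2.imread('pics/top0.png')[320:400,490:590]
o=np.zeros((500,800,3),np.uint8); o[:333,:400]=cv2.resize(a,(400,333)); o[:320,400:800]=cv2.resize(b,(400,320))
cv2.imwrite('pics/s3.png',o[:340])
```

```text
side -0.001 [[278.3, 88.8], [248.1, 84.8]]
side 0.059 [[276.4, 69.0], [245.2, 65.3]]
top -0.001 [[505.8, 362.2], [539.2, 347.1]]
top 0.059 [[512.9, 364.6], [547.7, 349.0]]
side -0.001 [[239.8, 169.2], [205.6, 178.7]]
side 0.059 [[236.5, 151.2], [201.0, 160.5]]
top -0.001 [[466.4, 276.7], [478.6, 245.8]]
top 0.059 [[471.5, 275.9], [484.0, 243.9]]
```

View pics/s3.png

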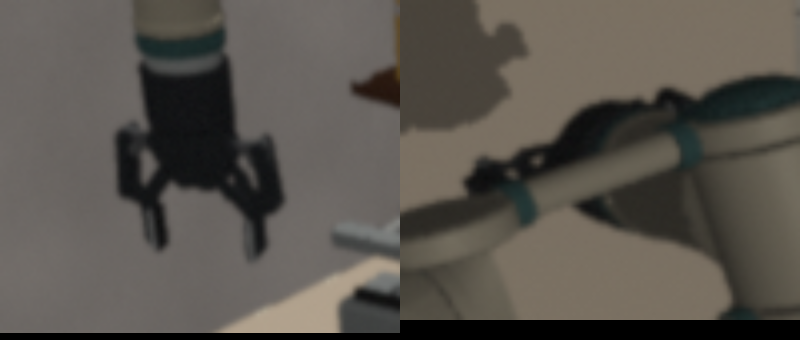

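Both views, at the start pose and now, show the same thing. The real gripper sits about 35 mm higher than the reported TCP z (image shift about 11 px up in the side view), while x and y agree. I'll centre over the jar and go lower, watching the force.

Run:
```python
from h import *
print(manip.get_state()['position'],yaw(),go([.504,-.420,.060]))
```

```text
[ 0.49960686 -0.4251857   0.07570848] 1.191001580337106 [0.0129 0.0043 0.0314 0.    ]
```

>>> step_arm(moves=[0.013, 0.004, 0, 0, -1, 0.013, 0.004, 0.015, 0, -1, 0.013, 0.004, 0.03, 0, -1, 0.013, 0.004, 0.03, 0, -1, 0.013, 0.004, 0.03, 0, -1])

```text
clock: 2.05
position: [0.5026, -0.4182, 0.0577]
ee_rot: [-0.001, 0.828, 0.561, -0.0]
contact_force: [-0.2, -0.6, 0.6]
width: 0.0852
```

Run:
```python
from h import *
for k in range(4): s=manip.get_state(); print(s['clock'],s['position'],s['contact_force']); c=cam('side')
print(go([.504,-.420,.04]))
g=c[0][130:230,170:270].max(2); m=(g<45).astype(np.uint8)
n,l,st,ce=cv2.connectedComponentsWithStats(m); i=1+st[1:,4].argmax(); ys,xs=np.where(l==i)
for lo,hi in((0,222-170),(52,100)):
    k=(xs>=lo)&(xs<hi); j=ys[k].argmax(); print('tip px',xs[k][j]+170,ys[k][j]+130)
p=s['position'];a=yaw();ey=np.array([np.sin(a),-np.cos(a),0])
for dz in(-.001,.034): print([proj(c,p+q*.047*ey+[0,0,dz]).round(1).tolist() for q in(-1,1)])
```

```text
2.05 [ 0.50257341 -0.41820727  0.05774629] [-0.16192267 -0.60612994  0.60071625]
2.1 [ 0.50274382 -0.41846858  0.05806059] [0.30232792 0.05552945 0.06256967]
2.15 [ 0.50290657 -0.4186425   0.05829024] [ 0.88942011 -0.08054924 -0.52979858]
2.2 [ 0.50293696 -0.41868547  0.05842037] [-0.25021017 -0.5470663   0.40445842]
[-0.0016  0.0029  0.037   0.    ]
tip px 204 172
tip px 239 156
[[240.0, 175.6], [208.0, 184.6]]
[[238.1, 165.4], [205.4, 174.3]]
```

>>> step_arm(moves=[0, 0.002, 0.018, 0, -1, 0, 0.002, 0.036, 0, -1, 0, 0.002, 0.036, 0, -1, 0, 0.002, 0.036, 0, -1, 0, 0.002, 0.036, 0, -1])

```text
clock: 2.75
position: [0.5039, -0.419, 0.0403]
ee_rot: [0.0, 0.828, 0.561, 0.0]
contact_force: [-0.8, -0.4, 0.4]
width: 0.0857
```

Run:
```python
from h import *
s=manip.get_state(); print(s['clock'],s['position'],s['contact_force']); c=cam('side')
cv2.imwrite('pics/s4.png',cv2.resize(c[0][130:230,170:270],(600,600),interpolation=cv2.INTER_CUBIC))
```

```text
2.75 [ 0.50385348 -0.41895824  0.0403207 ] [-0.84739828 -0.42652937  0.38712742]
```

View pics/s4.png

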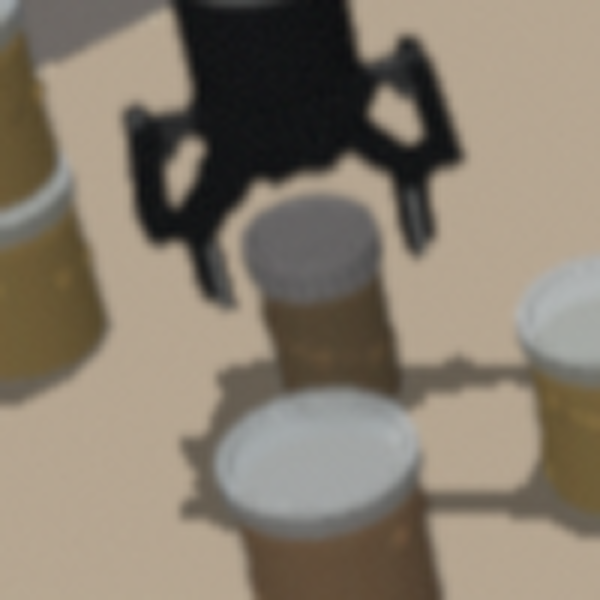

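The tips at crop (225,300) and (418,248) straddle the cap, reaching about 27 mm below its top. I'll close the gripper.

>>> step_arm(moves=[0, 0, 0, 0, 1, 0, 0, 0, 0, 1, 0, 0, 0, 0, 1, 0, 0, 0, 0, 1, 0, 0, 0, 0, 1], force=45)

```text
clock: 3.3
position: [0.5042, -0.4192, 0.041]
ee_rot: [0.001, 0.828, 0.561, 0.0]
contact_force: [0.3, -0.1, 5.1]
width: 0.0607
```

>>> step_arm(moves=[0, 0, 0, 0, 1, 0, 0, 0, 0, 1, 0, 0, -0.03, 0, 1, 0, 0, -0.06, 0, 1, 0, 0, -0.06, 0, 1])

```text
clock: 3.8
position: [0.5041, -0.4193, 0.0709]
ee_rot: [0.001, 0.828, 0.561, 0.0]
contact_force: [0.4, -0.4, -3.4]
width: 0.0613
```

>>> step_arm(moves=[0, 0, -0.08, 0, 1, 0, 0, -0.16, 0, 1, 0, 0, -0.24, 0, 1, 0.06, 0, -0.32, 0, 1, 0.14, 0, -0.32, 0, 1])

```text
clock: 4.3
position: [0.5317, -0.357, 0.2352]
ee_rot: [0.005, 0.829, 0.56, 0.001]
contact_force: [1.7, -0.3, -3.0]
width: 0.061
```

>>> step_arm(moves=[0.08, 0, 0, 0, 1, 0.16, 0, 0, 0, 1, 0.24, 0, 0, 0, 1, 0.32, 0, 0, 0, 1, 0.4, 0, 0, 0, 1])

```text
clock: 4.8
position: [0.6033, -0.1662, 0.2281]
ee_rot: [-0.001, 0.828, 0.561, -0.001]
contact_force: [0.7, 0.5, -3.1]
width: 0.0608
```

>>> step_arm(moves=[0.08, 0, 0, 0, 1, 0.16, 0, 0, 0, 1, 0.24, 0, 0, 0, 1, 0.32, 0, 0, 0, 1, 0.36, 0, 0, 0, 1])

```text
clock: 5.3
position: [0.6705, 0.0028, 0.2278]
ee_rot: [-0.002, 0.827, 0.562, -0.001]
contact_force: [0.7, -0.3, -2.5]
width: 0.0612
```

>>> step_arm(moves=[0, 0, 0, 0, 1, 0, 0, 0, 0, 1])

```text
clock: 5.5
position: [0.6697, -0.0014, 0.2288]
ee_rot: [-0.0, 0.828, 0.561, -0.002]
contact_force: [-0.3, -0.4, -3.0]
width: 0.0609
```

Run:
```python
from h import *
s=manip.get_state(); print(s['clock'],s['position'],s['contact_force'],s['width'],yaw()); 
print(go([.568,.2235,.225],1.2))
```

```text
5.5 [ 0.66970665 -0.00137855  0.22884815] [-0.25288052 -0.43684992 -3.03556026] 0.060943039093612025 1.1920427882518272
[ 0.3427 -0.3553  0.0077 -0.0025]
```

>>> step_arm(moves=[0.069, -0.071, 0, 0, 1, 0.137, -0.142, 0, 0, 1, 0.206, -0.213, 0, 0, 1, 0.274, -0.284, 0, 0, 1, 0.343, -0.355, 0, 0, 1])

```text
clock: 6.0
position: [0.5682, 0.2233, 0.2301]
ee_rot: [0.001, 0.829, 0.56, -0.0]
contact_force: [0.8, 1.0, -2.6]
width: 0.0609
```

>>> step_arm(moves=[0, 0, 0, 0, 1, 0, 0, 0, 0, 1, 0, 0, 0, 0, 1])

```text
clock: 6.3
position: [0.5696, 0.2222, 0.2302]
ee_rot: [0.001, 0.828, 0.56, -0.0]
contact_force: [0.7, -0.3, -4.4]
width: 0.0612
```

Run:
```python
from h import *
s=manip.get_state(); print(s['clock'],s['position'],s['contact_force'],s['width'],yaw()); 
print(go([.568,.2235,.06]))
c=cam('side'); t=cam('top')
cv2.imwrite('pics/s5.png',np.hstack([cv2.resize(c[0][150:400,250:520],(432,400)),cv2.resize(t[0][160:300,190:315],(357,400))]))
```

```text
6.3 [0.56960163 0.22216731 0.23018165] [ 0.73949259 -0.32186227 -4.36073169] 0.06119961780822375 1.1896322479759354
[ 0.0013 -0.004   0.3404  0.    ]
```

View pics/s5.png

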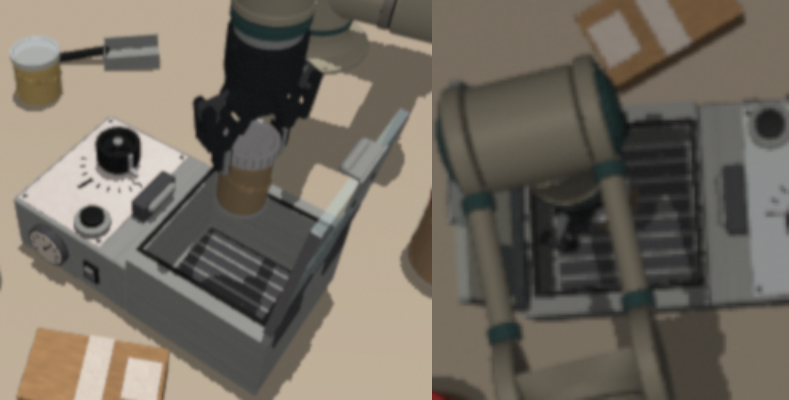

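The jar hangs upright over the chamber (left panel, about (245,180)) and the pointer sits by the 0.3 mark. I'll lower it now.

>>> step_arm(moves=[0.001, -0.004, 0.08, 0, 1, 0.001, -0.004, 0.16, 0, 1, 0.001, -0.004, 0.24, 0, 1, 0.001, -0.004, 0.3, 0, 1, 0.001, -0.004, 0.324, 0, 1])

```text
clock: 6.9
position: [0.5656, 0.2232, 0.0647]
ee_rot: [-0.001, 0.828, 0.56, -0.003]
contact_force: [-0.1, -0.3, -3.2]
width: 0.0609
```

>>> step_arm(moves=[0, 0, 0, 0, 1, 0, 0, 0.006, 0, 1, 0, 0, 0.012, 0, 1, 0, 0, 0.012, 0, 1])

```text
clock: 7.3
position: [0.5682, 0.2255, 0.0634]
ee_rot: [0.0, 0.828, 0.561, 0.001]
contact_force: [-0.7, 0.1, -2.8]
width: 0.0608
```

>>> step_arm(moves=[0, 0, 0.003, 0, 1, 0, 0, 0.006, 0, 1, 0, 0, 0.006, 0, 1])

```text
clock: 7.6
position: [0.5673, 0.2254, 0.0593]
ee_rot: [0.0, 0.828, 0.561, -0.0]
contact_force: [-0.3, 0.7, -3.1]
width: 0.0607
```

>>> step_arm(moves=[0, 0, 0.004, 0, 1, 0, 0, 0.004, 0, 1, 0, 0, 0.004, 0, 1])

```text
clock: 7.9
position: [0.5673, 0.2254, 0.0572]
ee_rot: [-0.0, 0.828, 0.561, -0.0]
contact_force: [0.4, 0.9, -3.1]
width: 0.0609
```

>>> step_arm(moves=[0, 0, 0.003, 0, 1, 0, 0, 0.003, 0, 1, 0, 0, 0.003, 0, 1])

```text
clock: 8.2
position: [0.5677, 0.2254, 0.056]
ee_rot: [0.0, 0.828, 0.561, 0.0]
contact_force: [-0.5, 0.1, -1.0]
width: 0.061
```

>>> step_arm(moves=[0, 0, 0.002, 0, 1, 0, 0, 0.002, 0, 1, 0, 0, 0.002, 0, 1])

```text
clock: 8.5
position: [0.5678, 0.2256, 0.056]
ee_rot: [0.0, 0.828, 0.561, 0.001]
contact_force: [-1.2, 0.1, 5.9]
width: 0.0611
```

>>> step_arm(moves=[0, 0, 0, 0, -1, 0, 0, 0, 0, -1, 0, 0, 0, 0, -1, 0, 0, 0, 0, -1, 0, 0, 0, 0, -1])

```text
clock: 9.0
position: [0.5674, 0.2254, 0.0546]
ee_rot: [0.0, 0.828, 0.561, -0.0]
contact_force: [-0.7, -0.2, -0.3]
width: 0.0853
```

>>> step_arm(moves=[0, 0, -0.04, 0, -1, 0, 0, -0.1, 0, -1, 0, 0, -0.2, 0, -1, 0, 0, -0.3, 0, -1, 0, 0, -0.4, 0, -1])

```text
clock: 9.5
position: [0.5671, 0.2253, 0.2566]
ee_rot: [0.0, 0.828, 0.561, -0.0]
contact_force: [1.4, -0.2, -1.0]
width: 0.0852
```

Run:
```python
from h import *
s=manip.get_state(); print(s['clock'],s['position'],s['width'],yaw(),s['qpos']); 
c=cam('side'); t=cam('top')
cv2.imwrite('pics/s6.png',np.hstack([cv2.resize(c[0][150:400,250:520],(432,400)),cv2.resize(t[0][160:300,190:315],(357,400))]))
```

```text
9.5 [0.56708187 0.22528491 0.25659538] 0.08516694970563866 1.191374250234556 [ 2.64224601e-01  3.09347082e-01  1.34495842e+00 -8.64020017e-05
  1.48744626e+00  6.43653878e-01]
```

View pics/s6.png

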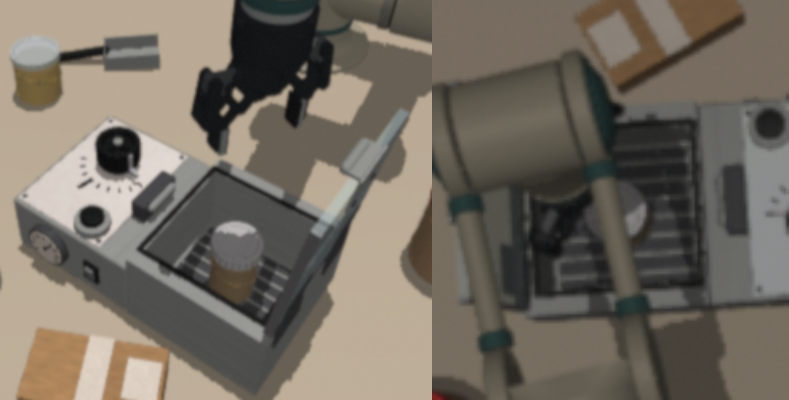

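The jar stands upright in the chamber, released (left panel (235,260)). Next I'll close the gripper, raise it and pass to the left of the lid.

```bash
cat >> h.py <<'E'
O=np.array([.5755,.1340]); PY=.087
def P(x,y,z): 
    c,s=np.cos(PY),np.sin(PY); return [O[0]+c*x-s*y,O[1]+s*x+c*y,z]
def inP(p): 
    c,s=np.cos(PY),np.sin(PY); d=np.array(p[:2])-O; return np.array([c*d[0]+s*d[1],-s*d[0]+c*d[1],p[2]])
E
python3 - <<'E'
from h import *
c=ld('top'); f=lambda x,y,z: ray(c,(190+x/4.5,180+y/4.5),z)
for x in(30,47,68): print(x,inP(f(x,212,.312)))
for z in(.128,.2): print(inP(f(135,215,z)))
print(go(P(0,.25,.37),1.658))
E
```

```text
30 [0.0020712  0.21475003 0.312     ]
47 [0.00137643 0.20498353 0.312     ]
68 [0.00051823 0.19291967 0.312     ]
[0.02149328 0.18654663 0.128     ]
[0.01153445 0.17401627 0.2       ]
[ 0.2777 -0.1487 -0.2134 -0.1485]
```

>>> step_arm(moves=[0, 0, -0.09, -0.04, 1, 0, 0, -0.18, -0.08, 1, 0, 0, -0.22, -0.12, 1, 0, 0, -0.22, -0.149, 1, 0, 0, -0.22, -0.149, 1])

```text
clock: 10.1
position: [0.5676, 0.2254, 0.3651]
ee_rot: [0.0, 0.675, 0.738, 0.0]
contact_force: [-0.4, -0.8, -0.4]
width: 0.0127
```

Run:
```python
from h import *
s=manip.get_state(); print(s['clock'],s['position'],s['width'],yaw()); print(go(P(0,.25,.37),1.658))
```

```text
10.1 [0.56761074 0.22544946 0.36509535] 0.012728798948323817 1.6592115721149097
[ 3.164e-01  3.000e-04 -9.800e-03  4.000e-04]
```

>>> step_arm(moves=[0.1, 0, -0.01, 0, 1, 0.2, 0, -0.01, 0, 1, 0.3, 0, -0.01, 0, 1, 0.316, 0, -0.01, 0, 1, 0.316, 0, 0.03, 0, 1])

```text
clock: 10.6
position: [0.5537, 0.3854, 0.3501]
ee_rot: [0.0, 0.675, 0.738, 0.001]
contact_force: [1.0, -0.4, 0.2]
width: -0.0005
```

>>> step_arm(moves=[0, 0, 0.06, 0, 1, 0, 0, 0.12, 0, 1, 0, 0, 0.15, 0, 1, 0, 0, 0.15, 0, 1])

```text
clock: 11.0
position: [0.5518, 0.3812, 0.2705]
ee_rot: [-0.001, 0.676, 0.737, -0.004]
contact_force: [-0.0, -0.0, -0.6]
width: 0.0001
```

Run:
```python
from h import *
s=manip.get_state(); print(s['clock'],inP(s['position']),s['width'],yaw(),s['contact_force']); print(go(P(0,.209,.278),1.658))
```

```text
11.0 [-0.00216343  0.248307    0.27050812] 0.00012789686450134297 1.6575856767230408 [-0.0316825  -0.00272455 -0.56303393]
[-0.0786  0.0043 -0.015  -0.0001]
```

>>> step_arm(moves=[-0.04, 0.004, -0.023, 0, 1, -0.078, 0.004, -0.023, 0, 1, -0.113, 0.004, -0.022, 0, 1, -0.148, 0.004, -0.02, 0, 1, -0.182, 0.004, -0.013, 0, 1])

```text
clock: 11.5
position: [0.5642, 0.2905, 0.2826]
ee_rot: [0.001, 0.675, 0.737, 0.001]
contact_force: [1.6, 1.5, 2.3]
width: 0.0006
```

>>> step_arm(moves=[0, 0, 0, 0, 1])

```text
clock: 11.6
position: [0.5635, 0.2887, 0.281]
ee_rot: [0.001, 0.676, 0.737, -0.001]
contact_force: [0.7, 0.1, -0.3]
width: -0.0004
```

Run:
```python
from h import *
s=manip.get_state(); p=inP(s['position']); print(s['clock'],'s',.185-p[1],p,s['contact_force'],yaw())
c=cam('side'); cv2.imwrite('pics/s7.png',cv2.resize(c[0][130:380,320:590],(648,600)))
```

```text
11.6 s 0.029873352682526777 [0.00152427 0.15512665 0.28100372] [ 0.71184544  0.12851367 -0.32714813] 1.6561216472738636
```

View pics/s7.png

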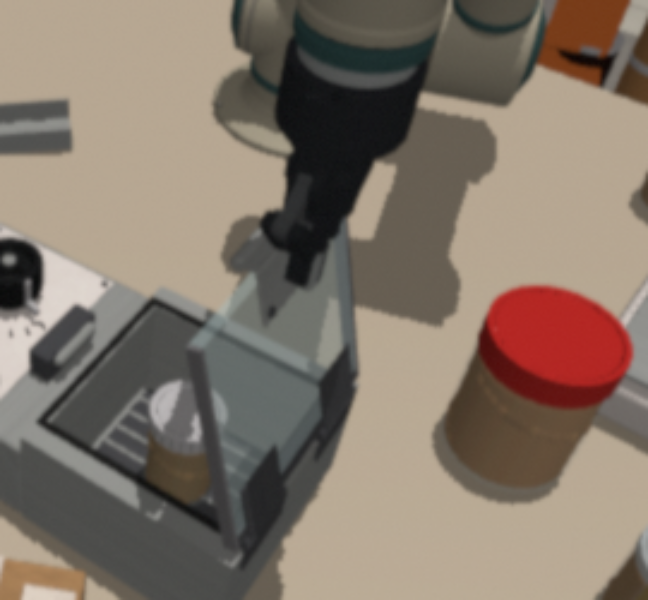

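The lid has swung in to about 1.25 rad, with the fingertips on the thumb plate at (290,255). I'll keep following the arc.

>>> step_arm(moves=[-0.034, 0, 0.008, 0, 1, -0.066, 0, 0.022, 0, 1, -0.098, 0, 0.037, 0, 1, -0.127, 0, 0.057, 0, 1, -0.154, 0, 0.078, 0, 1])

```text
clock: 12.15
position: [0.5703, 0.2138, 0.2414]
ee_rot: [0.0, 0.675, 0.738, -0.0]
contact_force: [0.2, 0.8, 2.0]
width: -0.0001
```

>>> step_arm(moves=[-0.025, 0, 0.025, 0, 1, -0.048, 0, 0.051, 0, 1, -0.067, 0, 0.08, 0, 1, -0.084, 0, 0.111, 0, 1, -0.097, 0, 0.144, 0, 1])

```text
clock: 12.65
position: [0.5747, 0.1653, 0.169]
ee_rot: [0.001, 0.675, 0.738, -0.001]
contact_force: [0.3, -1.0, 0.1]
width: 0.0002
```

>>> step_arm(moves=[-0.006, 0, 0.017, 0, 1, -0.011, 0, 0.033, 0, 1, -0.011, 0, 0.033, 0, 1])

```text
clock: 12.95
position: [0.5743, 0.1612, 0.1524]
ee_rot: [-0.001, 0.675, 0.738, -0.001]
contact_force: [-1.1, 0.4, -0.5]
width: -0.0003
```

Run:
```python
from h import *
s=manip.get_state(); p=inP(s['position']); print(s['clock'],'s',.185-p[1],p,s['contact_force'],yaw())
```

```text
12.95 s 0.1578285069312947 [0.00117674 0.02717149 0.15243003] [-1.06743584  0.36981867 -0.4537461 ] 1.6590167980667174
```

>>> step_arm(moves=[0, 0, -0.02, 0, 1, -0.036, 0, -0.02, 0, 1, -0.036, 0, 0.01, 0, 1, -0.036, 0, 0.03, 0, 1, -0.036, 0, 0.04, 0, 1])

```text
clock: 13.45
position: [0.5767, 0.1442, 0.1338]
ee_rot: [0.0, 0.675, 0.738, 0.0]
contact_force: [0.1, 0.2, 0.3]
width: -0.0001
```

>>> step_arm(moves=[0, 0, 0.004, 0, 1, 0, 0, 0.008, 0, 1, 0, 0, 0.008, 0, 1])

```text
clock: 13.75
position: [0.5767, 0.1442, 0.1299]
ee_rot: [0.0, 0.675, 0.738, 0.0]
contact_force: [0.8, 0.4, -0.1]
width: 0.0002
```

>>> step_arm(moves=[0, 0, 0.004, 0, 1, 0, 0, 0.004, 0, 1])

```text
clock: 13.95
position: [0.577, 0.1441, 0.1284]
ee_rot: [0.0, 0.675, 0.738, 0.0]
contact_force: [0.6, 0.4, 2.0]
width: -0.0
```

Contact is starting at about the expected height. I'll press on in small steps.

>>> step_arm(moves=[0, 0, 0.003, 0, 1, 0, 0, 0.006, 0, 1, 0, 0, 0.006, 0, 1])

```text
clock: 14.25
position: [0.5771, 0.1439, 0.1264]
ee_rot: [0.001, 0.675, 0.738, 0.001]
contact_force: [-2.1, 0.8, 8.0]
width: -0.0001
```

>>> step_arm(moves=[0, 0, 0.003, 0, 1, 0, 0, 0.006, 0, 1, 0, 0, 0.006, 0, 1])

```text
clock: 14.55
position: [0.5771, 0.1436, 0.1229]
ee_rot: [0.001, 0.675, 0.738, 0.0]
contact_force: [-2.1, -0.4, 5.5]
width: 0.0001
```

>>> step_arm(moves=[0, 0, 0.003, 0, 1, 0, 0, 0.006, 0, 1, 0, 0, 0.006, 0, 1])

```text
clock: 14.85
position: [0.577, 0.1434, 0.1189]
ee_rot: [0.001, 0.675, 0.738, -0.0]
contact_force: [0.4, -1.9, 2.1]
width: -0.0001
```

>>> step_arm(moves=[0, 0, 0.003, 0, 1, 0, 0, 0.006, 0, 1, 0, 0, 0.006, 0, 1])

```text
clock: 15.15
position: [0.5767, 0.1441, 0.1158]
ee_rot: [-0.0, 0.675, 0.738, 0.0]
contact_force: [0.3, -0.3, 3.0]
width: 0.0001
```

>>> step_arm(moves=[0, 0, 0.003, 0, 1, 0, 0, 0.004, 0, 1, 0, 0, 0.004, 0, 1])

```text
clock: 15.45
position: [0.5768, 0.144, 0.1156]
ee_rot: [0.0, 0.675, 0.738, 0.001]
contact_force: [-2.7, -0.3, 12.0]
width: 0.0002
```

The lid reached a hard stop at the shut height (12 N at reported z 0.1156) after the force peaked and dropped, so it looks latched. I'll lift clear and take a close look at the pointer.

>>> step_arm(moves=[0, 0, -0.08, 0, 1, 0, 0, -0.18, 0, 1, 0, 0, -0.26, 0, 1, 0.1, 0, -0.26, 0, 1, 0.2, 0, -0.26, 0, 1])

```text
clock: 15.95
position: [0.5687, 0.2441, 0.2453]
ee_rot: [0.001, 0.676, 0.737, 0.002]
contact_force: [1.2, -0.0, -1.0]
width: 0.0001
```

Run:
```python
from h import *
c=cam('side'); t=cam('top')
print(proj(c,P(-.03,-.115,.145)),proj(t,P(-.03,-.115,.145)))
cv2.imwrite('side2.png',c[0]); cv2.imwrite('top2.png',t[0])
a=cv2.resize(c[0][222:282,290:360],None,fx=7,fy=7,interpolation=cv2.INTER_CUBIC)   #490x420
b=cv2.resize(t[0][210:260,300:344],None,fx=7,fy=7,interpolation=cv2.INTER_CUBIC)   #308x350
d=cv2.resize(c[0][220:420,300:520],(220,200))
o=np.zeros((600,800,3),np.uint8); o[:420,:490]=a; o[:350,490:798]=b; o[400:600,500:720]=d
cv2.imwrite('pics/s8.png',o)
```

```text
[323.64954427 237.23284884] [324.6317929  237.39203546]
```

View pics/s8.png

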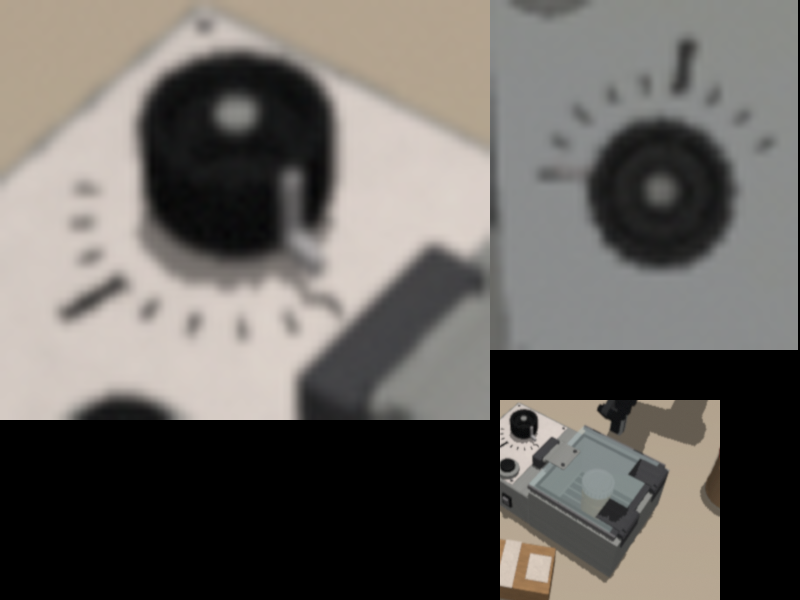

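Run:
```python
from h import *
c=ld('side'); t=ld('top')
def rep(n,q):
    v=(inP(q)-[-.03,-.115,0])[:2]*1e3; print(n,v.round(1),'ang',round(np.arctan2(v[0],v[1]),3),'r',np.hypot(*v).round(1))
for uv in((315,252),(320,258),(305,245)): rep('side tip',ray(c,(290+uv[0]/7,222+uv[1]/7),.118))
rep('side mark',ray(c,(290+92/7,222+298/7),.1)); rep('side m.inner',ray(c,(290+125/7,222+281/7),.1))
for uv in((556,175),(575,175)): rep('top ptr',ray(t,(300+(uv[0]-490)/7,210+uv[1]/7),.118))
rep('top m.mid',ray(t,(300+(684-490)/7,210+67/7),.1)); rep('top wheel',ray(t,(300+(660-490)/7,210+190/7),.145)); rep('side wheel',ray(c,(290+236/7,222+113/7),.145))
s=manip.get_state(); print(go(P(-.03,-.115,.2),PY+np.pi/2-.3),s['position'],s['qpos'][5])
```

```text
side tip [14.4 41. ] ang 0.337 r 43.4
side tip [15.5 43.7] ang 0.341 r 46.4
side tip [13.8 36.8] ang 0.359 r 39.3
side mark [ 57.4 -12.9] ang 1.792 r 58.8
side m.inner [45.7 -9.2] ang 1.77 r 46.6
top ptr [13.1 43.6] ang 0.292 r 45.5
top ptr [12.5 35.7] ang 0.337 r 37.9
top m.mid [ 57.2 -13.2] ang 1.797 r 58.7
top wheel [0.8 0.9] ang 0.698 r 1.2
side wheel [2.2 1.8] ang 0.866 r 2.8
[-0.4615 -0.0654  0.0865  0.0978] [0.56643988 0.24964467 0.24323051] 0.20494439952367452
```

The lid is shut with the jar inside, and the pointer reads 0.33 ± 0.03 rad. I'll go to the wheel.

>>> step_arm(moves=[-0.1, -0.014, 0, 0.03, -1, -0.2, -0.028, 0, 0.06, -1, -0.3, -0.042, 0, 0.1, -1, -0.39, -0.056, 0, 0.105, -1, -0.46, -0.064, 0, 0.105, -1])

```text
clock: 16.55
position: [0.5552, 0.0089, 0.243]
ee_rot: [-0.0, 0.787, 0.616, -0.001]
contact_force: [0.4, 0.3, -0.9]
width: 0.0719
```

>>> step_arm(moves=[0, 0, 0, 0, -1, 0, 0, 0, 0, -1, 0, 0, 0, 0, -1])

```text
clock: 16.85
position: [0.5561, 0.0124, 0.2434]
ee_rot: [-0.001, 0.787, 0.617, -0.0]
contact_force: [0.4, 0.7, -0.1]
width: 0.0856
```

Run:
```python
from h import *
s=manip.get_state(); print(s['clock'],inP(s['position']),s['width'],yaw()); print(go(P(-.029,-.114,.088),1.328))
```

```text
16.85 [-0.02993486 -0.11941044  0.24335136] 0.08555709265889844 1.330104844053059
[ 0.0108 -0.0017  0.3107  0.0007]
```

>>> step_arm(moves=[0.011, -0.002, 0, 0, -1, 0.011, -0.002, 0.08, 0, -1, 0.011, -0.002, 0.16, 0, -1, 0.011, -0.002, 0.24, 0, -1, 0.011, -0.002, 0.3, 0, -1])

```text
clock: 17.35
position: [0.5555, 0.0191, 0.0915]
ee_rot: [-0.001, 0.786, 0.618, -0.001]
contact_force: [0.2, 0.3, 0.4]
width: 0.0852
```

>>> step_arm(moves=[0, 0, 0.01, 0, -1, 0, 0, 0.01, 0, -1, 0, 0, 0.01, 0, -1])

```text
clock: 17.65
position: [0.5583, 0.0177, 0.0905]
ee_rot: [0.001, 0.787, 0.617, 0.001]
contact_force: [-0.5, -0.1, 0.5]
width: 0.0854
```

Run:
```python
from h import *
s=manip.get_state(); print(s['clock'],inP(s['position']),s['width'],yaw(),s['contact_force']); print(go(P(-.029,-.114,.088),1.328))
```

```text
17.65 [-0.0272818  -0.11438411  0.09046886] 0.08544676011286834 1.3304958097264652 [-0.47292255 -0.1227228   0.49135409]
[-0.0004 -0.0035  0.0049  0.0008]
```

>>> step_arm(moves=[0, -0.004, 0.003, 0, -1, 0, -0.004, 0.003, 0, 1, 0, -0.004, 0.003, 0, 1, 0, -0.004, 0.003, 0, 1, 0, -0.004, 0.003, 0, 1], force=30)

```text
clock: 18.15
position: [0.5578, 0.017, 0.0894]
ee_rot: [0.003, 0.787, 0.617, 0.002]
contact_force: [2.8, -0.2, 6.9]
width: 0.0612
```

>>> step_arm(moves=[0, 0, 0, 0, 1, 0, 0, 0, 0, 1])

```text
clock: 18.35
position: [0.5578, 0.017, 0.0894]
ee_rot: [0.003, 0.787, 0.617, 0.002]
contact_force: [3.2, -0.8, 7.1]
width: 0.0611
```

Run:
```python
from h import *
s=manip.get_state(); print(s['clock'],inP(s['position']),s['width'],yaw(),s['contact_force'],s['moment'])
```

```text
18.35 [-0.02778668 -0.11497855  0.08937578] 0.061072118017033016 1.3294963637457615 [ 3.20973543 -0.76073603  7.12705781] [-0.12237897 -0.50676001  0.04287005]
```

>>> step_arm(moves=[0, 0, 0, 0.047, 1, 0, 0, 0, 0.094, 1, 0, 0, 0, 0.141, 1, 0, 0, 0, 0.188, 1, 0, 0, 0, 0.234, 1])

```text
clock: 18.85
position: [0.5578, 0.017, 0.0894]
ee_rot: [0.002, 0.957, 0.29, 0.003]
contact_force: [3.2, -0.1, 6.0]
width: 0.0614
```

>>> step_arm(moves=[0, 0, 0, 0.047, 1, 0, 0, 0, 0.094, 1, 0, 0, 0, 0.141, 1, 0, 0, 0, 0.188, 1, 0, 0, 0, 0.234, 1])

```text
clock: 19.35
position: [0.5578, 0.0168, 0.0894]
ee_rot: [0.001, 0.997, -0.073, 0.003]
contact_force: [4.5, 1.2, 6.2]
width: 0.0611
```

>>> step_arm(moves=[0, 0, 0, 0, 1, 0, 0, 0, 0, 1])

```text
clock: 19.55
position: [0.5578, 0.0168, 0.0894]
ee_rot: [0.001, 0.998, -0.07, 0.003]
contact_force: [3.7, 0.9, 6.0]
width: 0.0612
```

Run:
```python
from h import *
s=manip.get_state(); print(s['clock'],inP(s['position']),s['width'],yaw(),s['contact_force'],s['moment'])
```

```text
19.55 [-0.02783595 -0.11517938  0.08936386] 0.06115677436102153 -0.14064325870976194 [3.71898367 0.86393451 5.97664317] [-0.729059   -0.34247215 -0.09665081]
```

>>> step_arm(moves=[0, 0, 0, 0, -1, 0, 0, 0, 0, -1, 0, 0, 0, 0, -1, 0, 0, 0, 0, -1, 0, 0, 0, 0, -1])

```text
clock: 20.05
position: [0.5543, 0.0177, 0.087]
ee_rot: [0.0, 0.998, -0.07, -0.0]
contact_force: [-1.2, -0.2, -0.8]
width: 0.0854
```

>>> step_arm(moves=[0, 0, -0.04, 0, -1, 0, 0, -0.12, 0, -1, 0, 0, -0.22, 0, -1, 0, 0, -0.32, 0, -1, -0.06, -0.06, -0.4, 0, -1])

```text
clock: 20.55
position: [0.536, 0.0445, 0.2848]
ee_rot: [0.001, 0.997, -0.072, 0.003]
contact_force: [1.5, 1.8, 0.7]
width: 0.0853
```

Run:
```python
from h import *
s=manip.get_state(); print(s['clock'],inP(s['position']),s['width'])
c=cam('side'); t=cam('top'); cv2.imwrite('side3.png',c[0]); cv2.imwrite('top3.png',t[0])
a=cv2.resize(c[0][222:282,290:360],None,fx=7,fy=7,interpolation=cv2.INTER_CUBIC)
b=cv2.resize(t[0][210:260,300:344],None,fx=7,fy=7,interpolation=cv2.INTER_CUBIC)
d=cv2.resize(c[0][220:420,300:520],(220,200))
o=np.zeros((600,800,3),np.uint8); o[:420,:490]=a; o[:350,490:798]=b; o[400:600,500:720]=d
cv2.imwrite('pics/s9.png',o)
```

```text
20.55 [-0.04714785 -0.08574145  0.28476689] 0.08534973397726596
```

View pics/s9.png

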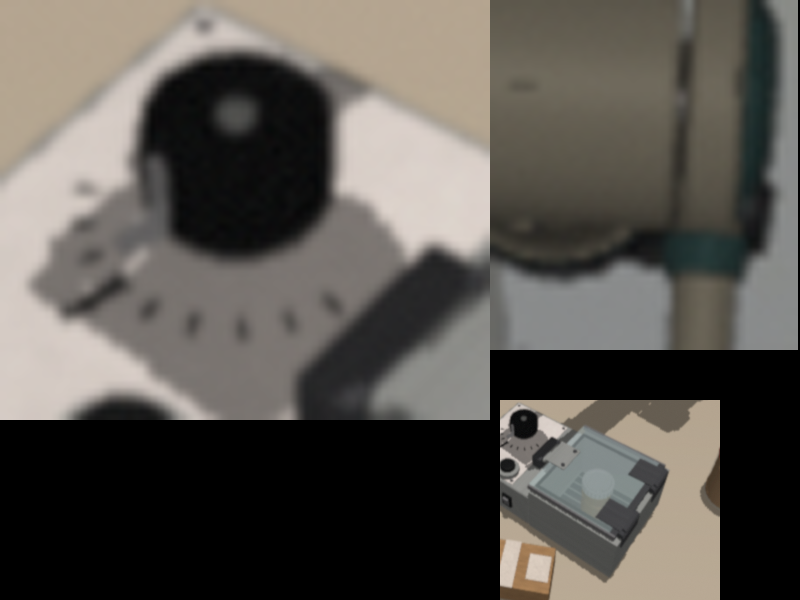

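The lid is still shut. The pointer now stands near the long mark, with its rim stripe at (160,190) and the tab around (130,240), but the arm's shadow blurs it. I'll move the arm aside and measure in clean frames numerically.

>>> step_arm(moves=[0, 0.1, 0, 0, -1, 0, 0.2, 0, 0, -1, 0, 0.3, 0, 0, -1, 0, 0.4, 0, 0, -1, 0, 0.5, 0, 0, 1])

```text
clock: 21.15
position: [0.4968, -0.2025, 0.2806]
ee_rot: [-0.0, 0.998, -0.07, -0.001]
contact_force: [0.9, 0.2, 0.5]
width: 0.0731
```

>>> step_arm(moves=[0, 0.1, 0, 0, 1, 0, 0.1, 0, 0, 1])

```text
clock: 21.35
position: [0.4893, -0.2567, 0.2798]
ee_rot: [0.001, 0.997, -0.074, -0.001]
contact_force: [0.3, 1.2, 0.1]
width: 0.0441
```

Run:
```python
from h import *
c=cam('side'); t=cam('top'); cv2.imwrite('side4.png',c[0]); cv2.imwrite('top4.png',t[0])
def ptr(a,r,z): return P(-.03+r*np.sin(a),-.115+r*np.cos(a),z)
for n,k,old in(('side',c,'side2.png'),('top',t,'top2.png')):
    print(n)
    for a in(1.7,1.8,1.9): print(a,'tip',proj(k,ptr(a,.046,.12)).round(1),'foot',proj(k,ptr(a,.033,.12)).round(1))
    g=k[0].astype(int).sum(2)//3; o=cv2.imread(old).astype(int).sum(2)//3
    u,v=proj(k,ptr(1.8,.042,.116)).round().astype(int)
    print('cols',u-9,'rows',v-9); print('new'); print(g[v-9:v+10,u-9:u+10]); print('diff'); print((g-o)[v-9:v+10,u-9:u+10])
```

```text
side
1.7 tip [308.7 256.4] foot [313.  253.3]
1.8 tip [307.3 255.3] foot [312.  252.5]
1.9 tip [306.1 254.1] foot [311.2 251.6]
cols 300 rows 247
new
[[192 184 184 191 197 199 200 201 197 173 101  73  83  67  34  17  14  17
   19]
 [180 155 152 169 187 199 201 201 199 178 111  75  80  67  33  14  12  14
   10]
 [177 154 149 160 182 197 201 199 199 179 117  75  79  68  36  13  14  12
   12]
 [194 188 187 188 195 199 200 201 199 177 113  73  80  71  36  12  11  13
   14]
 [198 196 195 197 199 200 201 201 198 177 122  91  87  77  41  14  11  13
    9]
 [185 180 176 186 197 201 202 202 196 174 139 121 100  80  42  13  14  11
   13]
 [159 144 143 170 194 201 201 198 189 168 151 137 109  82  43  15  12  12
   12]
 [159 147 153 177 197 200 195 189 179 165 148 126 104  84  45  16  12  13
   11]
 [190 188 189 196 200 196 180 165 156 144 126 107  99  88  58  29  20  14
   12]
 [200 199 196 195 196 189 161 135 124 116 112 108 104 100  83  62  41  28
   19]
 [199 191 176 168 177 187 166 130 118 127 138 135 119 111 104  92  76  59
   43]
 [192 168 139 133 162 190 186 162 153 157 159 151 129 115 1
[... 4668 characters left out ...]
  -3 -11  -7   0   2   2   2   2   3   3   2
    2]
 [  2   2   4   5   2   3  11  -1 -10  -5   1   3   1   2   3   3   2   2
    2]
 [  1  -1   6  13  -3 -12   5  -6  -8   5   1  -1   2   2   2   3   3   2
    2]
 [  3  -7   1   2   0  -3   0  -3  -1   2  -6  -6   6   7   1   3   2   3
    1]
 [ 11   2   1   3   2  -2  -1  -1  -1  -4  -2   2  11   7  -2   2   2   2
    3]
 [  6   0   3   5   2   2  -1  -1  -5  -1   1   0   1  -5   0  10   3   2
    3]
 [  4   0   2  -1   0  -1   1   5   1   0   2   1   0   0  13  14  -1   2
    2]
 [  1   3  -3  -4   0   0   1   2   2  -2  -2  -1   1   3  -4 -11 -10   1
    1]
 [  0   0  -3   1   3   2   0   1  -1   0   2   1  -2   0   0  -7  -3   1
    2]]
```

Measured pointer against long mark:
- **Top view:** the tab covers the mark's inner end (tip column about 326.6, mark line about 326.6).
- **Side view:** the tab end sits at (307.8,256.6), against a predicted (307.5,256.6) for 1.8 rad.

So the wheel is on the mark within about 0.03 rad, and I'll go on to the button.

Run:
```python
from h import *
t=cam('top'); 
f=t[0]; u,v=proj(t,P(.076,-.075,.123)); print(u,v)
g=f[int(v)-12:int(v)+13,int(u)-12:int(u)+13].max(2); m=(g<70).astype(np.uint8)
n,l,st,ce=cv2.connectedComponentsWithStats(m); i=l[12,12]; q=ce[i]+[int(u)-12,int(v)-12]; print(st[i],q,inP(ray(t,q,.123)))
s=manip.get_state(); print(s['width'],inP(s['position']),go(P(.076,-.075,.16)))
```

```text
308.4621706593598 203.2889784341499
[ 7  7 11 11 89] [307.85393258 202.85393258] [ 0.07741417 -0.07330964  0.123     ]
0.020206303484956188 [-0.11821859 -0.37520127  0.28058564] [ 0.2423 -0.6728  0.2412  0.    ]
```

>>> step_arm(moves=[0.034, -0.094, 0, 0, 1, 0.068, -0.188, 0, 0, 1, 0.102, -0.282, 0, 0, 1, 0.136, -0.376, 0, 0, 1, 0.17, -0.47, 0, 0, 1])

```text
clock: 22.0
position: [0.608, -0.0255, 0.2816]
ee_rot: [-0.0, 0.998, -0.069, -0.0]
contact_force: [0.5, 0.2, 0.3]
width: 0.0001
```

>>> step_arm(moves=[0.034, -0.094, 0, 0, 1, 0.068, -0.188, 0, 0, 1, 0.073, -0.204, 0.06, 0, 1, 0.073, -0.204, 0.14, 0, 1, 0.073, -0.204, 0.2, 0, 1])

```text
clock: 22.5
position: [0.6568, 0.0697, 0.1792]
ee_rot: [-0.0, 0.998, -0.068, -0.001]
contact_force: [-1.0, -1.1, -0.2]
width: 0.0003
```

>>> step_arm(moves=[0, 0, 0, 0, 1, 0, 0, 0, 0, 1, 0, 0, 0, 0, 1])

```text
clock: 22.8
position: [0.6595, 0.067, 0.184]
ee_rot: [-0.0, 0.998, -0.07, 0.002]
contact_force: [-0.1, 0.4, 0.7]
width: -0.0
```

Run:
```python
from h import *
s=manip.get_state(); print(s['clock'],s['width'],inP(s['position']),s['contact_force'],go(P(.0767,-.0742,.115)))
```

```text
22.8 -3.854691543180231e-05 [ 0.077894   -0.07403922  0.1840439 ] [-0.09841476  0.37715072  0.65409684] [-0.0023  0.0009  0.1381  0.    ]
```

>>> step_arm(moves=[-0.002, 0, 0.05, 0, 1, -0.002, 0, 0.1, 0, 1, -0.002, 0, 0.138, 0, 1, -0.002, 0, 0.138, 0, 1, -0.002, 0, 0.138, 0, 1])

```text
clock: 23.3
position: [0.6586, 0.0664, 0.1146]
ee_rot: [-0.0, 0.998, -0.07, 0.002]
contact_force: [-0.5, 0.1, 0.2]
width: -0.0003
```

>>> step_arm(moves=[0, 0, 0.01, 0, 1, 0, 0, 0.02, 0, 1, 0, 0, 0.02, 0, 1])

```text
clock: 23.6
position: [0.6576, 0.0664, 0.1028]
ee_rot: [0.0, 0.998, -0.07, 0.0]
contact_force: [-0.1, 0.6, 1.8]
width: -0.0001
```

>>> step_arm(moves=[0, 0, 0.004, 0, 1, 0, 0, 0.008, 0, 1, 0, 0, 0.008, 0, 1])

```text
clock: 23.9
position: [0.6576, 0.0664, 0.0989]
ee_rot: [0.0, 0.998, -0.07, 0.0]
contact_force: [-0.1, -0.1, 4.4]
width: -0.0
```

>>> step_arm(moves=[0, 0, 0.004, 0, 1, 0, 0, 0.008, 0, 1, 0, 0, 0.008, 0, 1])

```text
clock: 24.2
position: [0.6577, 0.0664, 0.0967]
ee_rot: [0.0, 0.998, -0.07, 0.001]
contact_force: [-3.1, -0.5, 11.9]
width: -0.0001
```

>>> step_arm(moves=[0, 0, 0.004, 0, 1, 0, 0, 0.004, 0, 1, 0, 0, 0.004, 0, 1])

```text
clock: 24.5
position: [0.6577, 0.0664, 0.0966]
ee_rot: [0.0, 0.998, -0.07, 0.002]
contact_force: [-6.8, -0.1, 19.8]
width: 0.0002
```

>>> step_arm(moves=[0, 0, -0.05, 0, 1, 0, 0, -0.14, 0, 1, 0, 0, -0.24, 0, 1, 0, 0, -0.34, 0, 1, 0, 0, -0.4, 0, 1])

```text
clock: 25.0
position: [0.6584, 0.0665, 0.2966]
ee_rot: [-0.0, 0.998, -0.07, 0.003]
contact_force: [1.1, -0.7, -0.5]
width: -0.0002
```

>>> step_arm(moves=[0, 0.1, 0, 0, 1, 0, 0.2, 0, 0, 1, 0, 0.3, 0, 0, 1, 0, 0.4, 0, 0, 1, 0, 0.5, 0, 0, 1])

```text
clock: 25.5
position: [0.6217, -0.1828, 0.2919]
ee_rot: [-0.0, 0.998, -0.07, -0.0]
contact_force: [0.8, -0.3, 0.0]
width: 0.0
```

>>> step_arm(moves=[0, 0, 0, 0, 1, 0, 0, 0, 0, 1, 0, 0, 0, 0, 1])

```text
clock: 25.8
position: [0.6224, -0.1801, 0.2921]
ee_rot: [-0.001, 0.998, -0.07, -0.0]
contact_force: [-0.5, -1.4, -0.4]
width: 0.0002
```

Run:
```python
from h import *
s=manip.get_state(); print(s['clock'],s['position'],s['contact_force'])
c=cam('side'); t=cam('top'); cv2.imwrite('side5.png',c[0]); cv2.imwrite('top5.png',t[0])
a=cv2.absdiff(c[0],cv2.imread('side4.png')).max(2); b=cv2.absdiff(t[0],cv2.imread('top4.png')).max(2)
# regions: wheel/marks, lid (should be unchanged since before the button)
for n,k,d in(('side',c,a),('top',t,b)):
    for nm,p,h in(('wheel',P(-.03,-.115,.12),16),('lid edge',P(0,.003,.136),12),('lid mid',P(0,.09,.13),14),('button',P(.076,-.075,.12),8)):
        u,v=proj(k,p).astype(int); q=d[v-h:v+h,u-h:u+h]; print(n,nm,'changed px',int((q>25).sum()),'of',q.size)
a=cv2.absdiff(t[0],cv2.imread('pics/top0.png')).max(2)
for nm,uv in dict(wa=(429,227),wb=(422,277),dark=(395,167),roll=(347,165),carton=(269,166),red=(183,315),scoop=(405,333)).items(): q=a[uv[1]-15:uv[1]+15,uv[0]-15:uv[0]+15]; print(nm,int((q>25).sum()))
```

```text
25.8 [ 0.62236536 -0.18011517  0.29213473] [-0.50249178 -1.39225733 -0.41840893]
side wheel changed px 10 of 1024
side lid edge changed px 0 of 576
side lid mid changed px 0 of 784
side button changed px 0 of 256
top wheel changed px 0 of 1024
top lid edge changed px 0 of 576
top lid mid changed px 0 of 784
top button changed px 0 of 256
wa 270
wb 179
dark 411
roll 0
carton 0
red 0
scoop 235
```

Run:
```python
from h import *
a=cv2.absdiff(cv2.imread('top2.png'),cv2.imread('pics/top0.png')).max(2)
for nm,uv in dict(wa=(429,227),wb=(422,277),dark=(395,167)).items(): print('top',nm,int((a[uv[1]-15:uv[1]+15,uv[0]-15:uv[0]+15]>25).sum()))
b=cv2.absdiff(cv2.imread('side5.png'),cv2.imread('pics/side0.png')).max(2)
for nm,uv in dict(wa=(225,217),wb=(272,195),dark=(189,277),scoop=(330,183)).items(): print('side',nm,int((b[uv[1]-12:uv[1]+12,uv[0]-12:uv[0]+12]>25).sum()))
# lid free-edge angle: same-edge pixels of the thumb plate in side view vs projection at angle 0 / 0.07
c=ld('side'); im=cv2.imread('side5.png')
for th in(0,.07): 
    r=.205; print(th,[proj(c,P(x,.185-(r*np.cos(th)-.008*np.sin(th)),.128+r*np.sin(th)+.008*np.cos(th))).round(1).tolist() for x in(-.03,.03)])
hsv=im[250:300,330:400].max(2); print(hsv[::2,::3])
```

```text
top wa 0
top wb 0
top dark 0
side wa 0
side wb 0
side dark 0
side scoop 116
0 [[360.1, 259.2], [343.2, 276.8]]
0.07 [[360.8, 254.6], [343.7, 272.3]]
[[ 12  11  53 217 217 218 217 216 219 217 216 195 144 140 142 162 176 150
  142 133 129 113 103 102]
 [ 13  12  84 216 217 219 218 217 218 218 216 163 139 140 140 143 167 170
  141 139 134 130 118 105]
 [ 13  33 125 216 217 217 216 218 219 218 195 140 141 140 142 156 168 158
  120 134 140 137 131 125]
 [ 32  93 193 215 218 217 217 183 209 211 151 141 141 141 146 167 164 121
  118 115 130 140 138 133]
 [100 140 208 216 216 218 191  78 115 155 139 140 141 142 160 168 143 115
  136 126 115 124 139 139]
 [132 197 217 216 216 211 105  68  69  81 136 139 142 150 168 160 116 130
  139 139 132 117 118 134]
 [205 215 215 218 216 153  70  70  68  63 132 137 142 165 167 129 120 137
  139 139 139 136 119 116]
 [216 216 162 213 190  75  71  69  70 113 137 139 146 161 152 114 135 138
  138 138 139 139 137 123]
 [193 217 195 194 104  70  70  69 106 143 139 140 142 145 127 125 138 138
  139 139 140 139 139 138]
 [190 208 214 149  70  70  70  85 141 139 
[... 874 characters left out ...]
87  47  38  54 120 140 135 111 123 134 104 134 136 137 138 137 137
  138 139 139 139 139 139]
 [141 138  90  61 115 145 141 120 120 137 125 130 133 138 137 137 138 138
  139 139 139 142 143 143]
 [144 144 137 123 164 147 131 113 136 137 137 130 138 138 137 138 139 140
  138 141 149 152 152 151]
 [144 144 143 157 170 152 116 124 139 139 138 138 138 139 139 139 139 133
  137 150 153 154 152 151]
 [145 143 147 170 170 135 116 138 138 138 139 138 139 139 139 139 139 124
  141 152 153 151 151 150]
 [143 144 161 171 157 114 132 138 138 140 139 139 139 139 138 140 134 132
  149 152 151 151 151 151]
 [144 152 170 168 121 123 138 138 139 138 138 139 138 138 139 137 124 133
  150 151 151 151 151 151]]
```

```bash
python3 -c "
from rig import job; print(job.sign_off())"
```

```text
the job is handed in; nothing more can be done
None
```

I did the whole job in the order asked and handed it in at about 26 s of the 72 s allowed. The sign-off gives no verdict.

- **Jar:** I lowered it until the chamber floor took its weight, then let go. It stood upright in the last views of it, including through the shut lid.
- **Lid:** I swung it over and pressed on the thumb plate. The force rose to about 8 N at the catch and dropped. It then reached a hard stop of 12 N, about 13 mm below where the catch first resisted, which is the shut height. The latch is judged from this force and travel; my pixel check of the lid edge was not clear enough to confirm it.
- **Wheel:** I turned it 1.47 rad from a measured 0.33 rad, which gives about 1.80. The top view alone read 1.76 to 1.79 and the side view about 1.78, so the pointer is on the long mark within about 0.03 rad. It did not move when the button was pressed.
- **Button:** I pushed it about 6 mm to a hard stop at 12 to 20 N, then released it and moved the arm clear.
- **Other goods:** The jars, label roll and carton show no change in the images. The scoop's patch changed in both views; I put that down to the arm and its shadow, but did not confirm it.

The cameras showed the gripper about 35 mm higher than the reported TCP height implied. I corrected for that throughout, and the contact heights at the jar, lid and button agreed with the correction.

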